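# Lift-test two recipe-card clips by the fridge

## Robot

A 6-joint arm with a two-finger parallel gripper is mounted at the origin on the work surface. World frame = base frame: x ahead of the robot, y to its left, z up, the work surface at z = 0. Lengths are in mm, angles in rad, forces in N, time in s.
With the tool pointing down it reaches from about 350 to 775 mm from the base axis. Payload 7.3 kg.
Tool frame: the origin (TCP) lies between the finger pads; the fingertips stand 17 mm ahead of it and the grasp point (between the pads) lies 2 mm behind it; z points along the fingers, x is the direction in which the jaws open and shut, and the axes are right-handed (so a half turn about z gives the same grasp; the last joint's range is limited). The gripper opens to 92 mm and grips with 3 to 60 N. Pads are 19 mm wide; open, the fingers measure 130 mm over their backs; the gripper's body (75 mm by 190 mm) begins 47 mm behind the grasp point.
Start: joints at [-1.288, 0.342, 1.524, -0, 1.275, -0.146], TCP at [218.308, -477.478, 243.741] pointing down, gripper open.
Joint ranges: [-2.53, 2.53], [-0.77, 2.02], [0.04, 2.7], [-1, 4.14], [0.28, 2.66], [-3.11, 3.11]. Speed limits (rad/s): [2.57, 2.57, 3.14, 3.14, 3.14, 3.14].

## Interface

Orientations are given as a rotation vector (axis times angle).
In Python, from plant import bot gives the robot as it stands.
- The arm moves only by the shell command python3 -m creep 'ROWS' [FORCE]. ROWS is JSON, a list of rows, each a list of 3 entries, a list of its own where there are three numbers: the shift along the tool's x, y, z scaled (see below), then the turn about the tool's z scaled (see below), then the opening, from 0 (shut) to 1 (fully open). A call has 1 to 10 rows; each row shifts and turns the pose as measured when the row begins, along the tool's axes as they then stand; what a row does not reach is not made up. The controller multiplies each number of a shift by 30 mm and each number of a turn by 0.1 rad. A row lasts 1/10 s, in which the tool goes at most 50 mm and 8.59 degrees, less where a joint would pass 70% of its speed; a pose out of reach is approached as far as the arm can. A call with a number of a shift or a turn outside -1 to 1 is refused whole. A call with a gripper value outside its range is refused whole. The fingers move at their own pace and stop on an object; FORCE is the grip in N (left out, the last holds). Time passes only in rows, so rows that do not move let the fingers close. It gives the time, the measured TCP pose, the force and the opening at its end, in the units of the state.
- bot.get_state(): the state, without advancing time (a new reading comes with each control period).
- bot.snapshot(name): name is "scene" or "top" or "wrist"; returns (picture, depth): 400x640x3 uint8, blue, green, red; 400x640 float32, mm along the optical axis (not along the pixel's ray), 0 where there is no reading.
- bot.get_calibration(name): a dict with "intrinsics" (3x3 intrinsics, pixels), "cam_to_world" (4x4, takes a point from camera to world coordinates); the wrist camera has in their place "T_tool_cam" (4x4, takes a point from camera to tool coordinates, whose origin is the TCP and whose axes are the tool frame's). Camera axes: x right, y up, looking along -z (the intrinsics and any distortion apply to the point x, -y, -z); pixel columns grow to the right and rows downward; lengths in mm; the calibration is good to about 2 mm. A picture is of the moment at which its call begins: read the wrist's pose just before it. get_calibration takes no time and is no camera call.
- bot.job_done(): hands the job in, once; it reports no verdict.
The state is a dict: "t": time; "qpos": joint angles; "qd": joint speeds; "tau": joint torques, N m; "ee_pos": TCP position; "tcp_rot": TCP orientation; "contact_force": force on the tool from outside, world axes, zero at the start; "moment": the same for the moment, N m; "width": finger opening in mm.
Only numpy, scipy, OpenCV 4.12 (cv2) and the standard library are available. Lean on these libraries where they do the work, as an engineer would, in place of code of your own. Each camera call takes 0.05 s, during which the arm holds its last target. There are 200 camera calls.

## Task

Test the two card clips standing on the counter by lifting each one's card straight up by its thick top edge. If the clip hangs on and comes up with the card, it is good: stand clip and card together, upright, in the low metal tray. If the clip lets go of its card, it is worn out: leave that clip standing where it is and put the bare card in the deep white box.

Things in the scene. Friction and masses are not known exactly. Their poses are not given: they have to be found in the camera images.
- card_a_bar (a point): Centre of the thick top edge of card A: a bar 60 x 12 mm, 14 mm high, on a stiff white plastic tag 60 mm wide, 4 mm thick, 102 mm tall in all, 30 g. Grip it across the 12 mm. The point is 95 mm above the tag's lower edge; x: thickness direction, y: width, z: up. The card starts upright in clip A, resting on its foot: the point is 109 mm above the counter, over the clip's middle.
- card_a_edge (a point): Middle of card A's lower edge, 95 mm below the point on its top edge.
- card_b_bar (a point): The same point on card B, an identical card standing in clip B.
- card_b_edge (a point): Middle of card B's lower edge, 95 mm below the point on its top edge.
- clip_a_foot (a point): Centre of the underside of clip A: a heavy steel foot, 70 x 70 x 14 mm, with two dark jaws 50 mm wide, reaching 62 mm above the counter, pinching the card across x; about 220 g; z up. The clips look alike: one spring is strong (the clip rises with its card), the other worn out (grip far below the clip's weight: it stays behind, card free after 50 mm). Lifting shows which.
- clip_b_foot (a point): The same point on clip B.
- tray: Low open aluminium tray, fixed, 200 mm (its x) by 160 mm (its y), 25 mm high, walls and floor 5 mm thick; origin at the centre of its underside. For the good clip with its card.
- card_box: Deep square white plastic box, open on top, fixed, 100 x 100 mm, 75 mm high, walls and floor 5 mm thick; origin at the centre of its underside. For the bare card, which stands or leans in it with its top edge near or above the rim.
Things that resemble listed ones, but are neither listed nor needed, are in the scene too. Leave any red look-alike of the part that bears card_a_bar alone.

How it is judged:
By the outcome, as a careful person would: the job done as asked, in the order asked, and still so for the second after the job is handed in, with the robot touching nothing.
It also fails if it takes over 61 s, if anything falls off the work surface, if the arm or the gripper's body presses on something with over 40 N, if the wrist force passes 120 N, or if a joint passes its speed limit or range.

## Working session

There is one attempt and no reset: what is moved stays moved. The work goes in short steps, Python scripts to look and compute and a shell command to move; the robot and the scene stay as the last step left them, time stands still between calls to the robot, and variables do not carry over. Pictures are saved under pics/ and viewed, about 8 in all and at most 12, crops included, and the job is handed in when it is done.

```bash
ls; mkdir -p pics
cat > h.py <<'E'
import numpy as np, cv2
from plant import bot
from scipy.spatial.transform import Rotation as R
def cloud(name):
    s=bot.get_state(); im,d=bot.snapshot(name); c=bot.get_calibration(name)
    K=np.array(c["intrinsics"])
    if "cam_to_world" in c: T=np.array(c["cam_to_world"])
    else:
        W=np.eye(4); W[:3,:3]=R.from_rotvec(s["tcp_rot"]).as_matrix(); W[:3,3]=s["ee_pos"]; T=W@np.array(c["T_tool_cam"])
    v,u=np.mgrid[0:400,0:640]
    P=np.stack([(u-K[0,2])/K[0,0]*d,-(v-K[1,2])/K[1,1]*d,-d,np.ones_like(d)],-1)@T.T
    P=P[...,:3]; P[d==0]=np.nan
    return im,d,P,K,T
E
python3 - <<'E'
from h import *
s=bot.get_state(); print(s)
for n in("scene","top","wrist"):
    im,d,P,K,T=cloud(n); cv2.imwrite(f"pics/{n}0.png",im); np.savez(f"{n}0.npz",im=im,P=P,K=K,T=T); print(n,bot.get_calibration(n),(d==0).mean())
E
```

```text
pics
{'t': 0.0, 'qpos': array([-1.28800381e+00,  3.42693166e-01,  1.52504465e+00, -1.69552228e-05,
        1.27543241e+00, -1.45988884e-01]), 'qd': array([ 0.00018043, -0.00109905,  0.00071618, -0.00086157, -0.00087802,
       -0.00228992]), 'tau': array([-7.19100171e-05, -4.31237555e+01, -2.44226557e+01,  7.18872109e-02,
        5.59757254e-02, -1.17280642e-04]), 'ee_pos': array([ 218.18220642, -477.07024443,  243.05066156]), 'tcp_rot': array([-2.64234243e+00,  1.69740734e+00,  1.88402934e-03]), 'contact_force': array([0.3704166 , 0.80305488, 0.68125588]), 'moment': array([-0.04039605,  0.02136043, -0.0186769 ]), 'width': 91.85879614518008}
scene {'intrinsics': array([[382.85709452,   0.        , 322.48474594],
       [  0.        , 382.85709452, 197.3844665 ],
       [  0.        ,   0.        ,   1.        ]]), 'cam_to_world': array([[-6.56867282e-01, -5.45108064e-01,  5.20943925e-01,
         9.70128104e+02],
       [ 7.53819254e-01, -4.90148668e-01,  4.37619486e-01,
         3.56329319e+02],
       [ 1.67900603e-02,  6.80155483e-01,  7.32875578e-01,
         6.95188980e+02],
   
[... 484 characters left out ...]
1.16574978e-01,  9.92738732e-01,
         1.09152080e+03],
       [ 0.00000000e+00,  0.00000000e+00,  0.00000000e+00,
         1.00000000e+00]])} 0.004015625
wrist {'intrinsics': array([[338.2993349 ,   0.        , 316.04208684],
       [  0.        , 338.2993349 , 199.87022665],
       [  0.        ,   0.        ,   1.        ]]), 'T_tool_cam': array([[ 9.99999690e-01,  7.30014937e-04, -2.94815232e-04,
         2.21067188e-01],
       [ 6.19518904e-04, -9.60717451e-01, -2.77527647e-01,
        -7.43758331e+01],
       [-4.85833466e-04,  2.77527378e-01, -9.60717606e-01,
        -1.41584621e+02],
       [ 0.00000000e+00,  0.00000000e+00,  0.00000000e+00,
         1.00000000e+00]])} 0.00403125
```

View pics/scene0.png

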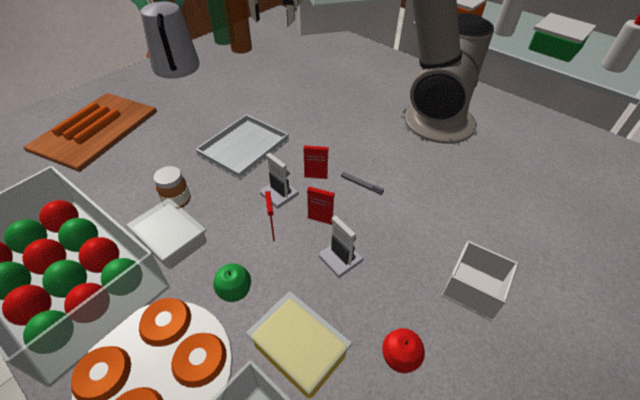

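View pics/top0.png

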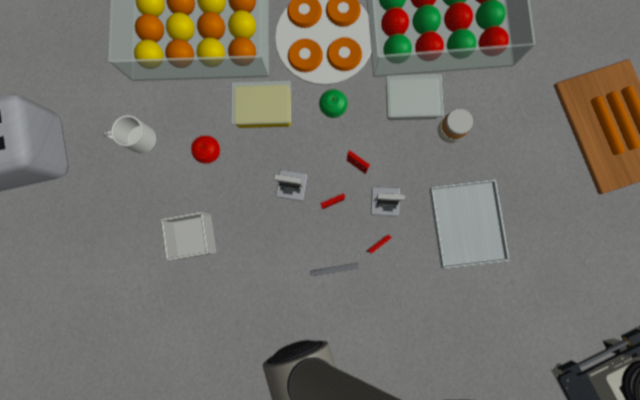

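Scene/top pictures: two clips with white cards at top px (291,184) and (386,200). Red look-alikes stand at (358,160), (332,201) and (379,243), not to be touched. The tray is at (470,223) and the open white box at (188,236). The box and tray candidates at (414,97) and (260,104) are lidded or filled.

Run:
```python
from h import *
D=np.load("top0.npz"); S=np.load("scene0.npz")
a=cv2.resize(D["im"][120:290,140:520],(760,340),interpolation=cv2.INTER_CUBIC); b=cv2.resize(S["im"][100:320,180:540],(0,0),fx=2.1,fy=2.1)[:,:760]
cv2.imwrite("pics/crop1.png",a)
im,P=D["im"],D["P"]
print("counter z",np.nanmedian(P[300:320,300:500,2]))
def info(m,P,lab,lo=8):
    n,L,st,c=cv2.connectedComponentsWithStats(m.astype(np.uint8))
    for i in range(1,n):
        if st[i,4]<lo: continue
        q=P[L==i]; 
        r=cv2.minAreaRect(q[:,:2].astype(np.float32))
        print(lab,"px",c[i].round(),"n",st[i,4],"mean",q.mean(0).round(1),"z",q[:,2].min().round(),q[:,2].max().round(),"rect",np.round(r[0],1),np.round(r[1],1),round(r[2],1))
v,u=np.mgrid[0:400,0:640]
roi=(v>120)&(v<290)&(u>140)&(u<520)
z=np.nan_to_num(P[...,2])
info(roi&(z>90),P,"top z>90")
info(roi&(z>6),P,"top z>6",40)
Q=S["P"]; z=np.nan_to_num(Q[...,2]); v,u=np.mgrid[0:400,0:640]
roi=(v>100)&(v<320)&(u>180)&(u<540)
info(roi&(z>97),Q,"scene z>97")
info(roi&(z>70)&(z<90),Q,"scene z70-90")
```

```text
counter z 1.3087387896530345
top z>90 px [358. 159.] n 152 mean [633.4 -76.3 102. ] z 93.0 106.0 rect [633.8 -76.7] [59.5 12.4] 52.6
top z>90 px [287. 178.] n 154 mean [589.   86.6 115.8] z 96.0 121.0 rect [589.6  87.3] [59.6 12.1] 79.1
top z>90 px [332. 200.] n 144 mean [539.6 -15.5 102.4] z 94.0 108.0 rect [540.  -15.3] [12.1 59.4] 22.4
top z>90 px [390. 196.] n 159 mean [ 543.6 -145.9  116. ] z 104.0 122.0 rect [ 544.  -146.3] [60.3 11.8] 85.6
top z>90 px [379. 243.] n 148 mean [ 439.  -119.2  102.8] z 93.0 107.0 rect [ 439.1 -119.7] [12.  60.1] 36.2
top z>6 px [147. 137.] n 332 mean [712.4 445.1  43. ] z 6.0 87.0 rect [714.2 450.9] [25.6 70.2] 75.7
top z>6 px [261. 124.] n 364 mean [740.4 159.2  41.5] z 6.0 66.0 rect [740.4 156.5] [  9.6 145.1] 1.2
top z>6 px [453. 130.] n 585 mean [ 706.5 -309.2   63.1] z 6.0 91.0 rect [ 709.  -320.6] [79.8 42.9] 72.4
top z>6 px [205. 149.] n 670 mean [676.2 293.2  57.5] z 21.0 75.0 rect [678.5 298. ] [65.8 70.7] 14.4
top z>6 px [357. 161.] n 271 mean [632.7 -76.6  74.6] z 7.0 106.0 rect [633.9 -76.6] [59.9 12.4] 52.6
top z>6 px [291. 184.] n 79
[... 1400 characters left out ...]
74.8] z 71.0 80.0 rect [-3.  65.7] [27.3  2.1] 3.7
scene z70-90 px [315. 156.] n 128 mean [ 438.1 -116.4   78.7] z 70.0 88.0 rect [ 436.8 -117.1] [ 7.9 56.6] 36.2
scene z70-90 px [277. 172.] n 101 mean [ 543.8 -142.2   80.2] z 70.0 90.0 rect [ 543.9 -143.7] [62.6  5.6] 89.3
scene z70-90 px [320. 199.] n 140 mean [539.5 -12.   78.1] z 70.0 88.0 rect [539.7 -12.7] [ 4.1 60.7] 22.3
scene z70-90 px [271. 218.] n 12 mean [650.2 -51.7  80.2] z 72.0 89.0 rect [650.3 -51.6] [1.8 3.9] 68.7
scene z70-90 px [342. 238.] n 141 mean [589.9  91.   80.2] z 70.0 90.0 rect [589.7  88.9] [61.6  4.5] 82.1
scene z70-90 px [486. 272.] n 656 mean [467.6 340.9  74.8] z 70.0 79.0 rect [463.5 337.8] [103.   99.9] 9.0
```

View pics/crop1.png

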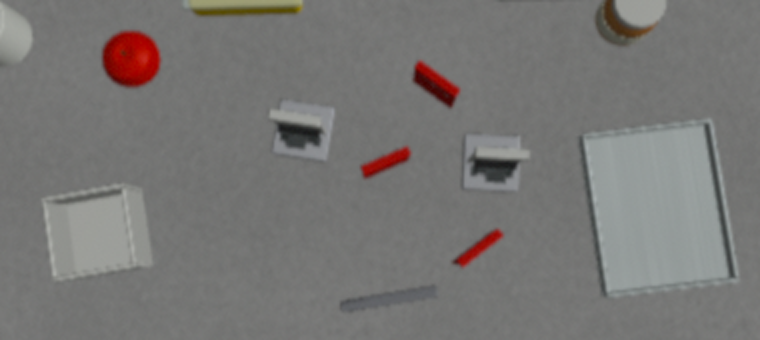

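The crop shows the two white cards in clips at crop px (297,125) and (498,160). They are the only white bars on clip feet; the red ones have no clip. I'll start with the right-hand clip.

```bash
cat >> h.py <<'E'
def plan(x,y,z,deg):
    s=bot.get_state(); M=R.from_rotvec(s["tcp_rot"]).as_matrix()
    a=np.degrees(np.arctan2(M[1,0],M[0,0])); turn=-np.radians((deg-a+180)%360-180)
    d=(np.array([x,y,z])-s["ee_pos"])
    M2=M@R.from_rotvec([0,0,turn]).as_matrix()
    print("t",round(s["t"],2),"pos",s["ee_pos"].round(1),"ang",a.round(2),"tilt z",M[:,2].round(3),"F",s["contact_force"].round(1),"w",round(s["width"],1))
    print(" turn units",round(turn/0.1,2),"shift now",(M.T@d/30).round(2),"shift after turn",(M2.T@d/30).round(2))
E
python3 - <<'E'
from h import *
plan(543,-145,240,-4)
D=np.load("top0.npz");P=D["P"];v,u=np.mgrid[0:400,0:640]
m=(v>200)&(v<270)&(u>150)&(u<225)&(np.nan_to_num(P[...,2])>68)
print(cv2.minAreaRect(P[m][:,:2].astype(np.float32)))
m=(v>170)&(v<275)&(u>425)&(u<515)&(np.nan_to_num(P[...,2])>20)
print(cv2.minAreaRect(P[m][:,:2].astype(np.float32)))
E
python3 -m creep '[[[-0.37,-0.96,0],0,1],[[-0.37,-0.96,0],0,0.6],[[-0.37,-0.96,0],0,0.6],[[-0.37,-0.96,0],0,0.6],[[-0.37,-0.96,0],0,0.6],[[-0.37,-0.96,0],0,0.6],[[-0.37,-0.96,0],0,0.6],[[-0.37,-0.96,0],0,0.6],[[-0.37,-0.96,0],0,0.6],[[-0.37,-0.96,0],0,0.6]]' 30
python3 -m creep '[[[0,0,0],-1,0.6],[[0,0,0],-1,0.6],[[0,0,0],-1,0.6],[[0,0,0],-1,0.6],[[0,0,0],-1,0.6],[[0,0,0],-1,0.6],[[0,0,0],-1,0.6],[[0,0,0],-1,0.6],[[0,0,0],-1,0.6],[[0,0,0],-1,0.6]]'
python3 -c "
from h import *
plan(543,-145,240,-4)"
```

```text
t 0.15 pos [ 218.2 -477.2  243.2] ang -65.43 tilt z [-0.     0.001 -1.   ] F [-0.   0.9  0.2] w 91.7
 turn units -10.72 shift now [ -5.57 -14.45   0.12] shift after turn [ 10.03 -11.8    0.12]
((465.636962890625, 335.4226379394531), (100.16577911376953, 102.1710205078125), 8.990219116210938)
((484.64141845703125, -346.45562744140625), (200.42897033691406, 161.2177276611328), 5.746281623840332)
t: 1.15
ee_pos: [438.8, -250.4, 240.5]
tcp_rot: [-2.635, 1.707, 0.009]
contact_force: [0.2, 0.0, 0.3]
width: 54.9
t: 2.15
ee_pos: [440.6, -244.9, 237.5]
tcp_rot: [-3.128, 0.161, 0.015]
contact_force: [0.2, -1.0, -0.1]
width: 55.3
t 2.15 pos [ 440.6 -244.9  237.5] ang -5.88 tilt z [-0.009  0.01  -1.   ] F [ 0.2 -1.  -0.1] w 55.3
 turn units -0.33 shift now [ 3.05 -3.66 -0.08] shift after turn [ 3.17 -3.56 -0.08]
```

```bash
python3 -m creep '[[[0.8,-0.9,0],-0.3,0.6],[[0.8,-0.9,0],0,0.6],[[0.8,-0.9,0],0,0.6],[[0.7,-0.9,0],0,0.6],[[0,0,0],0,0.6],[[0,0,0],0,0.6]]'
python3 - <<'E'
from h import *
plan(543,-145,180,-4)
im,d,P,K,T=cloud("wrist"); cv2.imwrite("pics/w1.png",im)
z=np.nan_to_num(P[...,2]); hsv=cv2.cvtColor(im,cv2.COLOR_BGR2HSV)
m=(z>95)&(z<130)&(hsv[...,1]<90)
n,L,st,c=cv2.connectedComponentsWithStats(m.astype(np.uint8))
for i in range(1,n):
    if st[i,4]>60: 
        q=P[L==i]; print(c[i],st[i],q[:,2].min(),q[:,2].max(),np.median(q[:,2]),cv2.minAreaRect(q[q[:,2]>108][:,:2].astype(np.float32)) if (q[:,2]>108).any() else "")
E
```

```text
t: 2.75
ee_pos: [544.2, -141.5, 235.4]
tcp_rot: [-3.129, 0.111, 0.02]
contact_force: [-0.3, 0.2, -0.5]
width: 55.2
t 2.75 pos [ 544.2 -141.5  235.4] ang -4.05 tilt z [-0.012  0.011 -1.   ] F [-0.3  0.2 -0.5] w 55.2
 turn units -0.01 shift now [-0.01  0.14  1.85] shift after turn [-0.01  0.14  1.85]
[317.00636364 199.82      ] [ 310  162   15   76 1100] 95.93683933860115 118.4228779172389 116.38165443564696 ((542.9468383789062, -143.66397094726562), (60.281455993652344, 11.641775131225586), 85.8484878540039)
```

```bash
python3 -m creep '[[[0,0.1,0.9],0,0.5],[[0,0,0.9],0,0.5],[[0,0,0.9],0,0.5],[[0,0,0],0,0.5],[[0,0,0],0,0.5]]'
python3 -c "
from h import *
plan(543,-143.7,107,-4.1)"
```

```text
t: 3.3
ee_pos: [540.6, -148.5, 154.1]
tcp_rot: [-3.13, 0.121, 0.016]
contact_force: [0.6, 0.5, 0.4]
width: 46.0
t 3.3 pos [ 540.6 -148.5  154.1] ang -4.42 tilt z [-0.01   0.009 -1.   ] F [0.6 0.5 0.4] w 46.0
 turn units -0.06 shift now [ 0.08 -0.15  1.57] shift after turn [ 0.09 -0.15  1.57]
```

```bash
python3 -m creep '[[[0.1,-0.15,0.7],0,0.5],[[0,0,0.7],0,0.5],[[0,0,0],0,0.5]]'
python3 -c "
from h import *
plan(543,-143.7,107,-4.1)"
```

```text
t: 3.6
ee_pos: [545.4, -146.5, 116.5]
tcp_rot: [-3.133, 0.125, 0.005]
contact_force: [-0.2, -0.2, -0.2]
width: 45.9
t 3.6 pos [ 545.4 -146.5  116.5] ang -4.56 tilt z [-0.003  0.006 -1.   ] F [-0.2 -0.2 -0.2] w 45.9
 turn units -0.08 shift now [-0.08 -0.09  0.32] shift after turn [-0.08 -0.09  0.32]
```

```bash
python3 -m creep '[[[-0.08,-0.09,0.32],-0.05,0.5],[[0,0,0],0,0.5],[[0,0,0],0,0.5]]'
python3 -c "
from h import *
plan(543,-143.7,107,-4.1)"
```

```text
t: 3.9
ee_pos: [544.7, -144.7, 110.5]
tcp_rot: [-3.136, 0.117, -0.004]
contact_force: [-0.1, 0.1, 0.2]
width: 45.7
t 3.9 pos [ 544.7 -144.7  110.5] ang -4.29 tilt z [ 0.003  0.004 -1.   ] F [-0.1  0.1  0.2] w 45.7
 turn units -0.03 shift now [-0.06 -0.03  0.12] shift after turn [-0.06 -0.03  0.12]
```

```bash
python3 -m creep '[[[-0.05,-0.03,0.12],0,0.5],[[0,0,0],0,0],[[0,0,0],0,0],[[0,0,0],0,0],[[0,0,0],0,0],[[0,0,0],0,0],[[0,0,0],0,0],[[0,0,0],0,0]]' 35
python3 -c "
from h import *
plan(543,-143.7,107,-4.1)"
```

```text
t: 4.7
ee_pos: [543.6, -143.9, 108.4]
tcp_rot: [-3.137, 0.117, -0.007]
contact_force: [-0.7, 0.0, -0.4]
width: 11.7
t 4.7 pos [ 543.6 -143.9  108.4] ang -4.28 tilt z [ 0.005  0.003 -1.   ] F [-0.7  0.  -0.4] w 11.7
 turn units -0.03 shift now [-0.02 -0.01  0.05] shift after turn [-0.02 -0.01  0.05]
```

Gripped (11.7 mm). Lift straight up about 70 mm, gently, then look.

```bash
python3 -m creep '[[[0,0,-0.3],0,0],[[0,0,-0.3],0,0],[[0,0,-0.3],0,0],[[0,0,-0.3],0,0],[[0,0,-0.3],0,0],[[0,0,-0.3],0,0],[[0,0,-0.3],0,0],[[0,0,-0.4],0,0],[[0,0,-0.4],0,0],[[0,0,0],0,0]]'
python3 - <<'E'
from h import *
plan(543.5,-143.9,190,-4.1)
im,d,P,K,T=cloud("scene"); cv2.imwrite("pics/s1.png",cv2.resize(im[90:310,180:420],(720,660))[:600])
E
```

```text
t: 5.7
ee_pos: [543.3, -144.1, 203.6]
tcp_rot: [-3.137, 0.117, -0.009]
contact_force: [-0.7, 0.2, -1.9]
width: 11.6
t 5.7 pos [ 543.3 -144.1  203.6] ang -4.28 tilt z [ 0.006  0.002 -1.   ] F [-0.7  0.2 -1.9] w 11.6
 turn units -0.03 shift now [ 0.   -0.01  0.45] shift after turn [ 0.   -0.01  0.45]
```

View pics/s1.png

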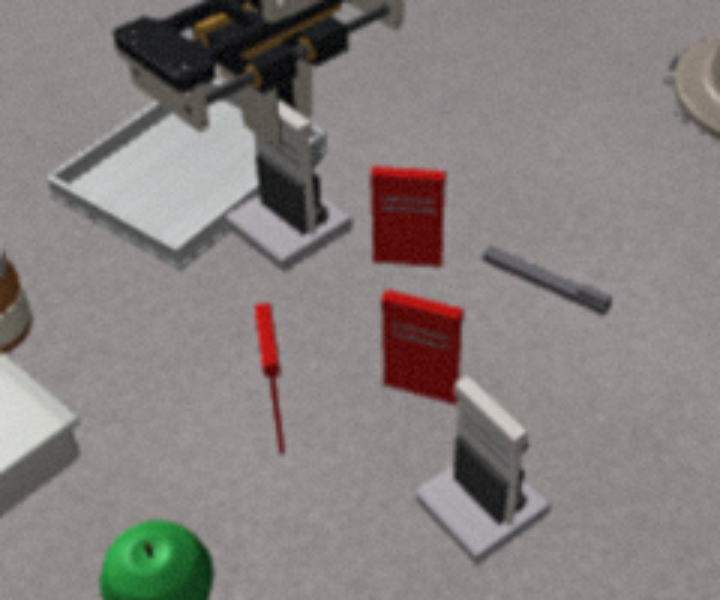

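The picture shows clip and card hanging together from the gripper (crop px (290,190)), foot off the counter, and the wrist carries about the clip's weight: this clip is good. It goes to the tray.

```bash
python3 -c "
from h import *
plan(485,-348,195,5.7)"
python3 -m creep '[[[-0.15,0.6,0],0,0],[[-0.15,0.7,0],0,0],[[-0.2,0.7,0],-0.2,0],[[-0.3,0.7,0],-0.3,0],[[-0.3,0.7,0],-0.3,0],[[-0.3,0.7,0],-0.3,0],[[-0.3,0.6,0],-0.3,0],[[-0.2,0.5,0],-0.3,0],[[0,0.4,0],0,0],[[0,0,0],0,0]]'
python3 -c "
from h import *
plan(485,-348,150,5.7)"
```

```text
t 5.75 pos [ 542.9 -144.   202.7] ang -4.28 tilt z [ 0.005  0.003 -1.   ] F [-0.9 -0.3 -1.9] w 11.5
 turn units -1.74 shift now [-1.42  6.93  0.23] shift after turn [-2.6   6.58  0.23]
t: 6.75
ee_pos: [478.2, -314.4, 194.6]
tcp_rot: [-3.127, -0.161, 0.007]
contact_force: [0.8, -0.2, -2.2]
width: 11.9
t 6.75 pos [ 478.2 -314.4  194.6] ang 5.9 tilt z [-0.005  0.01  -1.   ] F [ 0.8 -0.2 -2.2] w 11.9
 turn units 0.04 shift now [0.12 1.15 1.47] shift after turn [0.12 1.15 1.47]
```

```bash
python3 -m creep '[[[0.1,0.6,0.2],0,0],[[0,0.5,0.4],0,0],[[0,0,0.5],0,0],[[0,0,0.4],0,0],[[0,0,0],0,0],[[0,0,0],0,0]]'
python3 - <<'E'
from h import *
plan(485,-348,116,5.7)
E
```

```text
t: 7.35
ee_pos: [485.5, -344.6, 144.3]
tcp_rot: [-3.122, -0.16, 0.011]
contact_force: [-0.1, 0.4, -2.7]
width: 11.5
t 7.35 pos [ 485.5 -344.6  144.3] ang 5.88 tilt z [-0.008  0.015 -1.   ] F [-0.1  0.4 -2.7] w 11.5
 turn units 0.03 shift now [-0.02  0.13  0.94] shift after turn [-0.02  0.13  0.94]
```

```bash
python3 -m creep '[[[0,0.1,0.4],0,0],[[0,0,0.3],0,0],[[0,0,0.15],0,0],[[0,0,0],0,0],[[0,0,0],0,0]]'
python3 -m creep '[[[0,0,0.06],0,0],[[0,0,0],0,0],[[0,0,0],0,0]]'
```

```text
t: 7.85
ee_pos: [486.2, -347.1, 117.5]
tcp_rot: [-3.123, -0.162, 0.009]
contact_force: [-0.8, -0.4, -1.9]
width: 11.5
t: 8.15
ee_pos: [486.5, -347.4, 116.4]
tcp_rot: [-3.125, -0.162, 0.008]
contact_force: [-0.3, -0.0, -2.4]
width: 11.7
```

```bash
python3 -m creep '[[[0,0,0.1],0,0],[[0,0,0],0,0],[[0,0,0],0,0]]'
python3 -m creep '[[[0,0,0.1],0,0],[[0,0,0],0,0],[[0,0,0],0,0]]'
```

```text
t: 8.45
ee_pos: [486.8, -347.6, 114.0]
tcp_rot: [-3.126, -0.162, 0.006]
contact_force: [0.6, 0.5, -2.9]
width: 11.5
t: 8.75
ee_pos: [487.0, -347.8, 114.7]
tcp_rot: [-3.128, -0.162, 0.003]
contact_force: [0.8, -0.2, -2.6]
width: 11.5
```

```bash
python3 -m creep '[[[0,0,0.1],0,0],[[0,0,0],0,0],[[0,0,0],0,0]]'
python3 -m creep '[[[0,0,0.08],0,0],[[0,0,0],0,0],[[0,0,0],0,0]]'
```

```text
t: 9.05
ee_pos: [487.2, -348.0, 113.4]
tcp_rot: [-3.129, -0.162, 0.001]
contact_force: [-0.1, -0.2, -0.0]
width: 11.7
t: 9.35
ee_pos: [487.5, -348.1, 113.5]
tcp_rot: [-3.13, -0.163, -0.001]
contact_force: [-1.2, -0.1, -2.1]
width: 11.9
```

```bash
python3 -m creep '[[[0,0,0.1],0,0],[[0,0,0],0,0]]'
python3 -m creep '[[[0,0,0],0,0]]'
python3 -m creep '[[[0,0,0.06],0,0],[[0,0,0],0,0]]'
python3 -m creep '[[[0,0,0],0,0]]'
```

```text
t: 9.55
ee_pos: [487.9, -348.3, 113.9]
tcp_rot: [-3.132, -0.163, -0.003]
contact_force: [0.9, -0.6, -2.8]
width: 12.1
t: 9.65
ee_pos: [487.9, -348.3, 113.6]
tcp_rot: [-3.132, -0.163, -0.003]
contact_force: [0.1, 0.4, -2.8]
width: 11.4
t: 9.85
ee_pos: [488.0, -348.4, 113.4]
tcp_rot: [-3.133, -0.164, -0.004]
contact_force: [-0.8, 0.1, -1.6]
width: 11.9
t: 9.95
ee_pos: [488.0, -348.3, 113.3]
tcp_rot: [-3.132, -0.164, -0.004]
contact_force: [0.1, 0.3, 3.0]
width: 11.7
```

Seated: the force is now +3 N and the height stays at the predicted 113.4. Release, rise, and look.

```bash
python3 -m creep '[[[0,0,0],0,0.3],[[0,0,0],0,0.5],[[0,0,0],0,0.5],[[0,0,-0.3],0,0.5],[[0,0,-0.7],0,0.5],[[0,0,-1],0,0.5],[[0,0,-1],0,0.5],[[0,0,-1],0,0.5],[[0,0,0],0,0.5]]'
python3 - <<'E'
from h import *
plan(589,88.6,240,-10)
im,d,P,K,T=cloud("scene"); cv2.imwrite("pics/s2.png",cv2.resize(im[90:310,180:420],(720,660))[:600])
E
```

```text
t: 10.85
ee_pos: [487.7, -349.1, 237.3]
tcp_rot: [-3.13, -0.163, -0.0]
contact_force: [0.5, -0.1, 0.0]
width: 45.9
t 10.85 pos [ 487.7 -349.1  237.3] ang 5.96 tilt z [-0.     0.007 -1.   ] F [ 0.5 -0.1  0. ] w 45.9
 turn units 2.79 shift now [ 4.870e+00 -1.416e+01  1.000e-02] shift after turn [ 7.900e-01 -1.496e+01  1.000e-02]
```

View pics/s2.png

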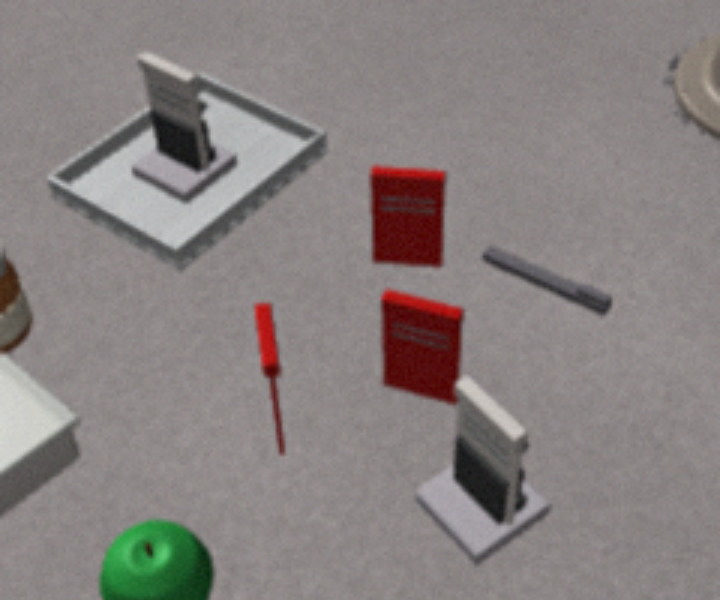

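The good clip and its card stand upright in the tray (crop px (185,140)). The second clip is untouched at (490,470). I'll go to it at z≈237, above the red cards.

```bash
python3 -m creep '[[[0.3,-0.9,0],0,0.5],[[0.3,-0.9,0],0.3,0.5],[[0.2,-1,0],0.5,0.5],[[0.2,-1,0],0.5,0.5],[[0.1,-1,0],0.5,0.5],[[0,-1,0],0.5,0.5],[[0,-1,0],0.5,0.5],[[0,-1,0],0,0.5],[[0,-1,0],0,0.5],[[0,-1,0],0,0.5]]'
python3 -c "
from h import *
plan(589,88.6,230,-10)"
```

```text
t: 11.9
ee_pos: [531.8, -45.6, 228.0]
tcp_rot: [-3.112, 0.306, 0.032]
contact_force: [0.8, 0.0, -0.4]
width: 45.9
t 11.9 pos [531.8 -45.6 228. ] ang -11.21 tilt z [-0.019  0.017 -1.   ] F [ 0.8  0.  -0.4] w 45.9
 turn units -0.21 shift now [ 1.   -4.76 -0.03] shift after turn [ 1.1  -4.74 -0.03]
```

```bash
python3 -m creep '[[[0.2,-1,0],-0.2,0.5],[[0.2,-1,0],0,0.5],[[0.2,-1,0],0,0.5],[[0.2,-0.9,0],0,0.5],[[0.2,-0.3,0],0,0.5],[[0,0,0],0,0.5],[[0,0,0],0,0.5]]'
python3 - <<'E'
from h import *
im,d,P,K,T=cloud("wrist")
z=np.nan_to_num(P[...,2]); hsv=cv2.cvtColor(im,cv2.COLOR_BGR2HSV)
m=(z>95)&(z<130)&(hsv[...,1]<90)
n,L,st,c=cv2.connectedComponentsWithStats(m.astype(np.uint8))
for i in range(1,n):
    if st[i,4]>60: 
        q=P[L==i]; print(c[i],st[i],np.median(q[:,2]),cv2.minAreaRect(q[q[:,2]>108][:,:2].astype(np.float32)))
plan(589,88.6,107,-10)
E
```

```text
t: 12.6
ee_pos: [581.5, 81.3, 221.5]
tcp_rot: [-3.116, 0.266, 0.054]
contact_force: [0.6, 0.1, 0.1]
width: 46.2
[328.86746988 189.62409639] [ 321  149   17   81 1245] 116.34572197474554 ((588.7872924804688, 90.18718719482422), (60.38844680786133, 11.967803955078125), 79.95128631591797)
t 12.65 pos [581.5  81.  221.5] ang -9.78 tilt z [-0.033  0.017 -0.999] F [ 0.1 -0.1  0. ] w 46.1
 turn units 0.04 shift now [ 0.34 -0.25  3.81] shift after turn [ 0.34 -0.25  3.81]
```

```bash
python3 -m creep '[[[0.3,-0.3,0.8],0,0.5],[[0,0,0.9],0,0.5],[[0,0,0.6],0,0.5],[[0,0,0],0,0.5],[[0,0,0],0,0.5]]'
python3 -c "
from h import *
plan(588.8,89.8,107,-10)"
```

```text
t: 13.15
ee_pos: [589.5, 83.3, 152.0]
tcp_rot: [-3.116, 0.278, 0.051]
contact_force: [0.3, -0.1, 0.2]
width: 46.1
t 13.15 pos [589.5  83.3 152. ] ang -10.2 tilt z [-0.031  0.016 -0.999] F [ 0.3 -0.1  0.2] w 46.1
 turn units -0.04 shift now [-0.01 -0.19  1.5 ] shift after turn [-0.01 -0.19  1.5 ]
```

```bash
python3 -m creep '[[[0,-0.2,0.5],0,0.5],[[0,0,0.4],0,0.5],[[0,0,0.3],0,0.5],[[0,0,0],0,0.5],[[0,0,0],0,0.5]]'
python3 -c "
from h import *
plan(588.8,89.8,107,-10)"
```

```text
t: 13.65
ee_pos: [590.5, 89.3, 115.6]
tcp_rot: [-3.115, 0.28, 0.045]
contact_force: [-0.3, -0.5, 0.6]
width: 46.0
t 13.65 pos [590.5  89.3 115.6] ang -10.27 tilt z [-0.027  0.016 -1.   ] F [-0.3 -0.5  0.6] w 46.0
 turn units -0.05 shift now [-0.05 -0.    0.29] shift after turn [-0.05 -0.    0.29]
```

```bash
python3 -m creep '[[[-0.06,0,0.25],0,0.5],[[0,0,0],0,0.5],[[0,0,0],0,0.3],[[0,0,0],0,0],[[0,0,0],0,0],[[0,0,0],0,0],[[0,0,0],0,0],[[0,0,0],0,0],[[0,0,0],0,0]]' 20
python3 -c "
from h import *
plan(588.8,89.8,107,-10)"
```

```text
t: 14.55
ee_pos: [589.3, 89.8, 109.0]
tcp_rot: [-3.115, 0.28, 0.04]
contact_force: [-0.1, 1.0, 0.2]
width: 11.9
t 14.55 pos [589.3  89.8 109. ] ang -10.26 tilt z [-0.024  0.016 -1.   ] F [-0.1  1.   0.2] w 11.9
 turn units -0.05 shift now [-0.01  0.    0.07] shift after turn [-0.01  0.    0.07]
```

```bash
python3 -m creep '[[[-0.01,0,-0.3],0,0],[[-0.01,0,-0.3],0,0],[[-0.01,0,-0.3],0,0],[[-0.01,0,-0.3],0,0],[[-0.01,0,-0.3],0,0],[[-0.01,0,-0.4],0,0],[[0,0,-0.6],0,0],[[0,0,-0.8],0,0],[[0,0,-0.8],0,0],[[0,0,0],0,0]]'
python3 - <<'E'
from h import *
plan(465,338,235,9)
im,d,P,K,T=cloud("scene"); cv2.imwrite("pics/s3.png",cv2.resize(im[90:310,280:520],(720,660))[:600])
E
```

```text
t: 15.55
ee_pos: [590.5, 88.1, 243.5]
tcp_rot: [-3.115, 0.28, 0.036]
contact_force: [0.9, -0.3, -0.1]
width: 11.6
t 15.55 pos [590.5  88.1 243.5] ang -10.26 tilt z [-0.021  0.016 -1.   ] F [ 0.9 -0.3 -0.1] w 11.6
 turn units -3.36 shift now [-5.59 -7.45  0.51] shift after turn [-2.82 -8.87  0.51]
```

View pics/s3.png

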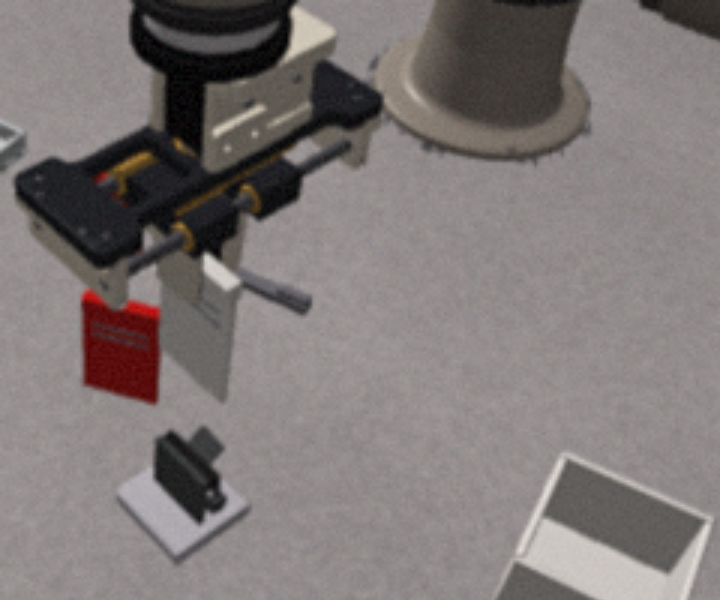

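The picture shows the bare card in the gripper (crop px (205,330)) and the worn clip still standing at (185,500). The card goes to the box, placed towards the wall at the far side.

```bash
python3 -m creep '[[[-0.4,-0.9,0],0,0],[[-0.4,-0.9,0],-0.5,0],[[-0.4,-0.9,0],-0.7,0],[[-0.3,-0.9,0],-0.7,0],[[-0.3,-0.9,0],-0.7,0],[[-0.2,-0.9,0],-0.7,0],[[-0.1,-0.9,0],0,0],[[0,-0.7,0],0,0],[[0,0,0],0,0],[[0,0,0],0,0]]'
python3 -c "
from h import *
plan(485,340,200,9)"
```

```text
t: 16.6
ee_pos: [523.5, 306.8, 234.0]
tcp_rot: [-3.118, -0.254, 0.069]
contact_force: [-0.0, 0.3, 0.6]
width: 12.0
t 16.6 pos [523.5 306.8 234. ] ang 9.33 tilt z [-0.045  0.009 -0.999] F [-0.   0.3  0.6] w 12.0
 turn units 0.06 shift now [-1.04 -1.28  1.2 ] shift after turn [-1.05 -1.28  1.2 ]
```

```bash
python3 -m creep '[[[-0.5,-0.6,0],0,0],[[-0.5,-0.6,0],0,0],[[0,0,0.4],0,0],[[0,0,0.5],0,0],[[0,0,0],0,0],[[0,0,0],0,0]]'
python3 - <<'E'
from h import *
plan(486,340,175,9)
im,d,P,K,T=cloud("scene"); cv2.imwrite("pics/s4.png",cv2.resize(im[130:330,390:590],(600,600)))
E
```

```text
t: 17.2
ee_pos: [487.7, 331.5, 204.0]
tcp_rot: [-3.123, -0.244, 0.077]
contact_force: [0.3, -0.2, 0.6]
width: 11.8
t 17.2 pos [487.7 331.5 204. ] ang 8.95 tilt z [-0.05   0.005 -0.999] F [ 0.3 -0.2  0.6] w 11.8
 turn units -0.01 shift now [ 0.04 -0.28  0.97] shift after turn [ 0.04 -0.28  0.97]
```

View pics/s4.png

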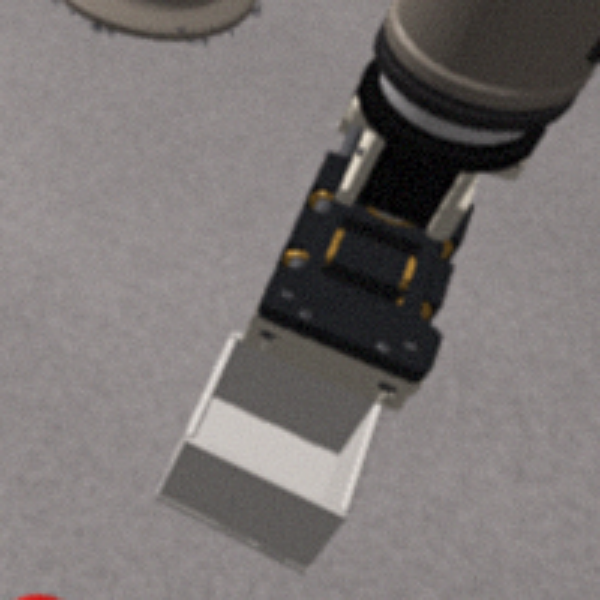

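The gripper hides the card here (box rim at crop px (240,335)–(380,400)), so I rely on the measured coordinates and lower with force checks.

```bash
python3 -m creep '[[[0.05,-0.28,0.3],0,0],[[0,0,0.4],0,0],[[0,0,0.2],0,0],[[0,0,0],0,0]]'
python3 -c "
from h import *
plan(486,340,102,9)"
```

```text
t: 17.65
ee_pos: [487.6, 339.9, 175.0]
tcp_rot: [-3.123, -0.241, 0.076]
contact_force: [0.2, 0.1, -1.2]
width: 12.0
t 17.65 pos [487.6 339.9 175. ] ang 8.85 tilt z [-0.049  0.005 -0.999] F [ 0.2  0.1 -1.2] w 12.0
 turn units -0.03 shift now [0.06 0.02 2.43] shift after turn [0.06 0.02 2.43]
```

```bash
python3 -m creep '[[[0,0,0.5],0,0],[[0,0,0.5],0,0],[[0,0,0.5],0,0],[[0,0,0.4],0,0],[[0,0,0],0,0],[[0,0,0],0,0]]'
python3 -c "
from h import *
plan(486,340,102,9)"
```

```text
t: 18.25
ee_pos: [485.5, 340.8, 116.8]
tcp_rot: [-3.122, -0.242, 0.072]
contact_force: [0.4, -0.5, 0.6]
width: 11.4
t 18.25 pos [485.5 340.8 116.8] ang 8.89 tilt z [-0.047  0.006 -0.999] F [ 0.4 -0.5  0.6] w 11.4
 turn units -0.02 shift now [0.04 0.03 0.49] shift after turn [0.04 0.03 0.49]
```

```bash
python3 -m creep '[[[0,0,0.25],0,0],[[0,0,0.2],0,0],[[0,0,0],0,0],[[0,0,0],0,0]]'
python3 -m creep '[[[0,0,0],0,0]]'
```

```text
t: 18.65
ee_pos: [485.8, 341.3, 104.0]
tcp_rot: [-3.121, -0.242, 0.068]
contact_force: [-0.2, 0.2, -0.2]
width: 11.6
t: 18.75
ee_pos: [485.8, 341.3, 104.1]
tcp_rot: [-3.121, -0.242, 0.067]
contact_force: [-0.4, 0.3, -0.2]
width: 11.9
```

```bash
python3 -m creep '[[[0,0,0.1],0,0],[[0,0,0],0,0],[[0,0,0],0,0.25],[[0,0,0],0,0.35],[[0,0,0],0,0.35],[[0,0,0],0,0.35]]'
python3 -m creep '[[[0,0,-0.4],0,0.4],[[0,0,-0.8],0,0.4],[[0,0,-1],0,0.4],[[0,0,-1],0,0.4],[[-0.5,0.5,-0.5],0,0.4],[[-1,0.5,-0.3],0,0.4],[[-1,0,0],0,0.4],[[-1,0,0],0,0.4],[[0,0,0],0,0.4],[[0,0,0],0,0.4]]'
python3 - <<'E'
from h import *
plan(486,340,102,9)
im,d,P,K,T=cloud("scene"); cv2.imwrite("pics/s5.png",cv2.resize(im[70:350,180:560],(760,560)))
E
```

```text
t: 19.35
ee_pos: [486.1, 341.5, 101.6]
tcp_rot: [-3.12, -0.242, 0.065]
contact_force: [1.7, 0.9, -0.8]
width: 31.5
t: 20.35
ee_pos: [390.8, 293.2, 238.8]
tcp_rot: [-3.117, -0.241, 0.051]
contact_force: [-0.1, -0.2, -0.4]
width: 37.0
t 20.35 pos [390.8 293.2 238.8] ang 8.86 tilt z [-0.033  0.012 -0.999] F [-0.1 -0.2 -0.4] w 37.0
 turn units -0.02 shift now [ 3.52 -0.98  4.47] shift after turn [ 3.52 -0.97  4.47]
```

View pics/s5.png

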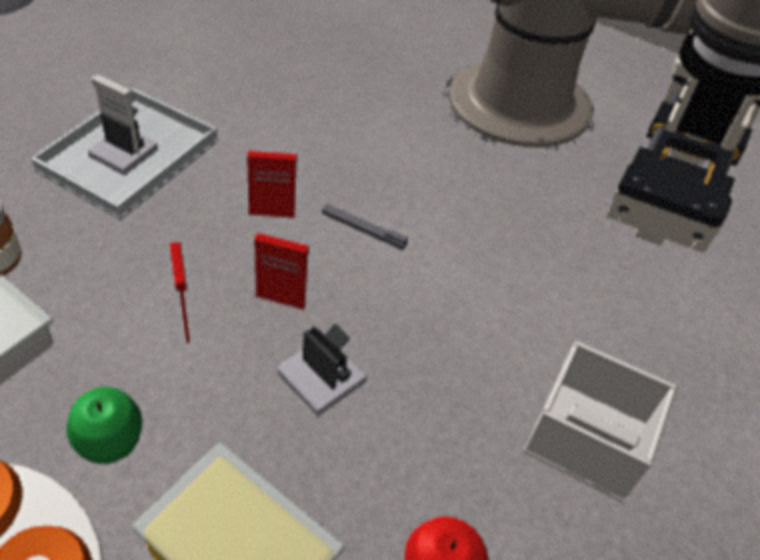

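The tray pair is upright and the worn clip is standing. The card is inside the box, its bar at crop px (605,420). I'll measure how high that bar is.

Run:
```python
from h import *
for n in("scene","top"):
    im,d,P,K,T=cloud(n)
    # points inside the box interior
    th=np.radians(9);c=np.array([464.6,336.6]);q=P[...,:2]-c
    a=q@[np.cos(th),np.sin(th)];b=q@[-np.sin(th),np.cos(th)]
    m=(abs(a)<41)&(abs(b)<41)
    for lo,hi in((2,12),(12,30),(30,50),(50,65),(65,75),(75,85),(85,120)):
        k=m&(P[...,2]>lo)&(P[...,2]<=hi); print(n,lo,hi,k.sum(), a[k].mean().round(), b[k].mean().round()) if k.any() else 0
    if n=="top": cv2.imwrite("pics/t5.png",cv2.resize(im[190:280,150:230],(640,600*1),interpolation=cv2.INTER_CUBIC)[:600])
```

```text
scene 2 12 257 -31.0 -9.0
scene 65 75 1 38.0 -29.0
top 2 12 505 -8.0 1.0
top 12 30 75 23.0 -2.0
top 30 50 71 29.0 -9.0
top 50 65 49 35.0 -14.0
top 65 75 27 40.0 -12.0
top 75 85 1 41.0 -22.0
```

View pics/t5.png

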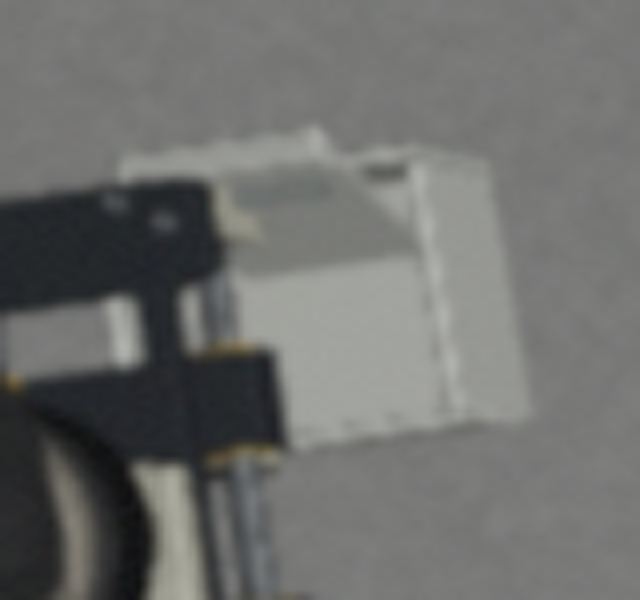

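Run:
```python
from h import *
im,d,P,K,T=cloud("scene")
Z=np.nan_to_num(P[...,2])
for n,c,lo in(("card",(500,340),83),("tray card",(487,-348),105),("worn clip",(589,89),52)):
    m=(abs(P[...,0]-c[0])<60)&(abs(P[...,1]-c[1])<55)&(Z>lo)&(Z<150)
    q=P[m]; print(n,m.sum(),np.median(q,0).round(),q[:,2].max().round(), cv2.minAreaRect(q[:,:2].astype(np.float32)))
s=bot.get_state(); print(s["t"]); bot.job_done()
```

```text
card 306 [516. 347. 102.] 106.0 ((515.672607421875, 346.00469970703125), (13.367574691772461, 60.304664611816406), 7.163420677185059)
tray card 142 [ 490. -344.  121.] 125.0 ((487.8179016113281, -347.7059631347656), (15.27599048614502, 61.2088623046875), 5.951985836029053)
worn clip 297 [585.  92.  62.] 69.0 ((579.9122314453125, 91.69644165039062), (51.13846969604492, 31.99286651611328), 78.58757781982422)
20.55
the job is handed in; nothing more can be done
```

I tested both clips, put each part where it belongs, and handed the job in at t = 20.6 s.

- **Right-hand clip (good):** it came up with its card, so I stood both together in the tray. The last depth check puts the top of its card at about 123 mm, so it is upright and near the tray centre. The pictures agree.
- **Left-hand clip (worn out):** it let go of its card and stayed standing where it was. The bare card is in the white box, leaning on the far wall with its top edge at about 102 mm, above the 75 mm rim.

**Checks:** none of the final checks failed. The red look-alikes were not touched, and the gripper was open and clear of everything when I handed in. Two limits on what I could see:

- **Force readings:** they varied by about 1–2 N, so I judged that the clip had reached the tray floor mainly by height.
- **Card going into the box:** the gripper hid it while I lowered it, so I relied on coordinates until I could look afterwards.

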